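# Pull down the pipe-box hatch with the hook pole

## Task

Take the hook pole (not the brush) from the rack, put its hook down through the steel ring of the blue hatch and pull the hatch all the way down to its stop with the pole, not with the hand. Then unhook the pole, lay it back across both rails of the rack with its hook hanging down, and leave the brush, the clay pot and the bottle where they are.

Things in the scene. Friction and masses are not known exactly. Their poses are not given: they have to be found in the camera images.
- pole: Hook pole, about 200 g: pale wooden handle 260 mm long, 22 mm square, red tail end; from its other end an 8 mm steel rod runs on and bends square down as a hook. Origin: centre of the handle's underside, near the balance point; x towards the hook, z up. Handle x -130 to +130 mm, axis at z 11 mm, prong at x 210 mm, ending at z -39 mm. Starts on the rack at either place, hook hanging.
- hook_tip (a point): Lower end of the pole's hook prong (8 mm thick, prong 50 mm long below the pole's axis). Axes as the pole's.
- ring (a point): Centre of the steel ring (inside diameter 44 mm, wire 8 mm) on the hatch's front near its top, about 250 mm up; level when the hatch is closed, hole open upward. Axes turn with the hatch: x towards the hatch's back, y along the hinge, z up when closed. In this frame the fixed hinge axis passes x +41.5, z -190 mm; hatch front face x +34 mm, top edge z +10 mm.
- hatch (a joint): Opening angle of the hatch, rad: 0 upright and closed, 0.9 down at its stop. It hinges on its bottom edge; its top comes out towards its front and down. Starts closed or ajar (up to 0.12). The hinge is stiff (about 2 N at the ring moves it): the hatch stays where it is left.
- pipe_box: Fixed whitewashed masonry box, 270 mm wide, 80 mm deep, 290 mm high with its brown wooden cap (290 x 94 mm); in its front the blue hatch (172 mm wide, 196 mm high, three white stripes). Origin: centre of its underside; its front faces its own -x, z up. The hinge lies 60 mm above the bench, 32.5 mm in front of the origin.
- rack: Fixed wooden trestle: two level rails, 20 mm wide, 290 mm long, along its y at x -80 and +80 mm, tops 70 mm above the bench; at y -135 and +135 mm posts stand 20 mm above the rails. Origin: centre of its underside, z up. Pole and brush lie across the rails at y -65 and +65 mm (either may be at either), heads towards +x.
- brush: Bystander on the rack: scrubbing brush with the same pale 22 mm square handle, 260 mm long, but a green tail end and a dark brush head with white bristles instead of a hook. Origin: centre of the underside of the handle.
- clay_pot: Bystander: open terracotta flowerpot, 110 mm across, 85 mm high, standing on the bench. Origin: centre of its underside.
- detergent: Bystander: blue bottle with white cap, 70 mm across, 170 mm high, standing on the bench. Origin: centre of its underside.

How it is judged:
By the outcome, as a careful person would: the job done as asked, in the order asked, and still so for the second after the job is handed in, with the robot touching nothing.
It also fails if it takes over 58 s, if anything falls off the work surface, if the arm or the gripper's body presses on something with over 40 N, if the wrist force passes 120 N, or if a joint passes its speed limit or range.

## Robot

A 6-joint arm with a two-finger parallel gripper is mounted at the origin on the work surface. World frame = base frame: x ahead of the robot, y to its left, z up, the work surface at z = 0. Lengths are in m, angles in rad, forces in N, time in s.
With the tool pointing down it reaches from about 0.25 to 0.725 m from the base axis. Payload 4 kg.
Tool frame: the origin (TCP) lies between the finger pads; the fingertips stand 11 mm ahead of it and the grasp point (between the pads) lies 8 mm behind it (bot.tip_extent is the distance from the TCP to the fingertips, in m); z points along the fingers, y is the line along which they close (so a half turn about z gives the same grasp; the last joint's range is limited). The gripper opens to 85 mm and grips with 20 to 120 N. Pads are 22 mm wide; open, the fingers measure 114 mm over their backs; the gripper's body (76 mm by 85 mm) begins 54 mm behind the grasp point. The pads swing forward as they close: fully open they stand 13 mm farther back than shut.
Start: joints at [-1.205, 0.241, 0.005, 1.335, 0, 1.571], TCP at [0.179, -0.467, 0.242] pointing down, gripper open.
Joint ranges: [-2.72, 2.72], [-1.05, 1.87], [-1.09, 1.28], [-1.99, 2.15], [-1.42, 1.44], [-3.14, 3.14]. Speed limits (rad/s): [2.79, 2.79, 3.14, 3.14, 3.14, 3.14].

## Interface

Orientations are given as a unit quaternion [x, y, z, w].
In Python, from workcell import bot gives the robot as it stands. The module is installed in compiled form; this text tells all that it offers.
- The arm moves only by the tool drive_tool, never from a script. Its argument "rows" is a list of rows, each an object of numbers: "dx", "dy", "dz": the shift along the tool's x, y, z in units of 50 mm (1.0 is 50 mm); "wx", "wy", "wz": the turn, a rotation vector about the tool's x, y, z in units of 5 degrees (1.0 is 5 degrees); "hand": the finger opening in mm, from 0 to 85.4. A call has 1 to 20 rows; each row is the pose to reach, as a shift and turn from the pose commanded when the call began, along the tool's axes at that moment; what a row does not reach only later rows make up. A row lasts 1/10 s, in which the tool goes at most 50 mm and 8.59 degrees, less where a joint would pass 70% of its speed; a pose out of reach is approached as far as the arm can. A call with a gripper value outside its range is refused whole. The fingers move at their own pace and stop on an object; the grip force is fixed at half the most. Time passes only in rows, so rows that repeat a pose let the fingers close. It gives the time, the measured TCP pose, the force, the opening and the grip force at its end, in the units of the state.
- bot.get_obs(): the state, without advancing time (a new reading comes with each control period).
- bot.camera(name): name is "side" or "top"; returns the picture (480x640x3 uint8, red, green, blue); there is no depth.
- bot.get_calibration(name): a dict with "vfov" (degrees; the focal length in pixels is half the picture's height over the tangent of half this angle, whatever the lens; pixels are square), "cx", "cy" (the principal point, pixels), "k1" (the pictures are not rectified: a ray, as slopes to the right and down, at radius r is drawn at 1 + k1 r^2 times it, then the intrinsics apply), "origin" and "rotation" of the camera in the world. Camera axes: x right, y up, looking along -z (the intrinsics and any distortion apply to the point x, -y, -z); pixel columns grow to the right and rows downward; lengths in m; the calibration is good to about 2 mm. A picture is of the moment at which its call begins. get_calibration takes no time and is no camera call.
- bot.job_done(): hands the job in; it is judged then, once.
Trained networks look in the newest picture that a camera, given by its name, has taken for a name from the list of things; names that differ only in an ending like _2 or _b are one class to them, and where a whole thing is asked for, a point or a joint stands for the part that bears it (a point fixed in the world has none). Each returns a list of dicts, best first, with "score" (0 to 1); they miss things now and then, are a little off and sometimes report something else, mostly with a low value. They report only what shows in the picture. A call takes as long as a camera call.
- bot.look_for(camera, thing): "extent" ([centre column, centre row, width, height] in pixels, round what is visible of it).
- bot.outline_of(camera, thing): "region" (480x640 bool, what is visible of it) and "extent" ([centre column, centre row, width, height] in pixels, round what is visible of it).
The state is a dict: "clock": time; "joint_pos": joint angles; "joint_vel": joint speeds; "tau": joint torques, N m; "eef_pos": TCP position; "tool_rot": TCP orientation; "ft_force": force on the tool from outside, world axes, zero at the start; "ft_torque": the same for the moment, N m; "grip_width": finger opening in m; "grasp_force": force on a finger pad.
Only numpy, scipy, OpenCV 4.12 (cv2) and the standard library are available. Lean on these libraries where they do the work, as an engineer would, in place of code of your own. Each camera call takes 0.05 s, during which the arm holds its last target. There are 200 camera calls.

## Working session

There is one attempt and no reset: what is moved stays moved. The work goes in short steps, Python scripts to look and compute and a tool call to move; the robot and the scene stay as the last step left them, time stands still between calls to the robot, and variables do not carry over. Pictures are saved under pics/ and viewed, at most 12 in all, crops included, and the job is handed in when it is done.

Besides the shell and the picture viewer there is one more tool, called after "Call:" by a JSON object that holds its "method" and its "body". drive_tool: Moves the arm, as the interface text tells. Its arguments: {"type":"object","properties":{"rows":{"type":"array","items":{"type":"object","properties":{"dx":{"type":"number"},"dy":{"type":"number"},"dz":{"type":"number"},"wx":{"type":"number"},"wy":{"type":"number"},"wz":{"type":"number"},"hand":{"type":"number"}}}}},"required":["rows"]}

```bash
mkdir -p pics
python3 - <<'E'
from workcell import bot
import cv2
for c in ("side","top"):
    im=bot.camera(c); cv2.imwrite(f"pics/{c}0.png",im[:,:,::-1]); print(c,bot.get_calibration(c))
    for t in ["pole","brush","rack","pipe_box","hatch","ring","hook_tip","clay_pot","detergent"]:
        r=bot.look_for(c,t); print(t,[(round(d['score'],2),[round(float(v)) for v in d['extent']]) for d in r[:2]])
o=bot.get_obs(); print(o)
E
```

```text
side {'vfov': 57.93013653473212, 'cx': 320.2364749006074, 'cy': 242.57486845296256, 'k1': -0.05196046037034628, 'origin': array([0.37071866, 0.47395617, 0.80434417]), 'rotation': array([-0.07000853,  0.33912302,  0.9192438 , -0.18731048])}
pole [(0.6, [330, 398, 60, 164])]
brush [(0.63, [256, 389, 89, 178])]
rack [(0.7, [282, 413, 201, 133]), (0.38, [402, 153, 83, 83])]
pipe_box [(0.72, [411, 146, 138, 148])]
hatch [(0.68, [399, 152, 78, 84])]
ring [(0.7, [400, 152, 81, 88])]
hook_tip [(0.92, [330, 398, 61, 164]), (0.29, [272, 214, 33, 68])]
clay_pot [(0.97, [228, 253, 47, 61])]
detergent [(0.65, [272, 215, 32, 69])]
top {'vfov': 44.46187650955083, 'cx': 327.8977254111918, 'cy': 243.60151824773496, 'k1': -0.16878033609342466, 'origin': array([ 0.37334866, -0.02660825,  1.31273758]), 'rotation': array([ 0.0569194 , -0.06909185, -0.69799231,  0.71048802])}
pole [(0.9, [201, 307, 168, 20])]
brush [(0.63, [198, 243, 152, 31])]
rack [(0.64, [182, 277, 98, 146])]
pipe_box [(0.57, [503, 263, 91, 162])]
hatch [(0.97, [481, 268, 39, 93])]
ring [(0.96, [479, 269, 31, 92])]
hook_tip [(0.67, [200, 306, 168, 21])]
clay_pot [(0.86, [314, 156, 45, 53])]
detergent [(0.66, [365, 172, 31, 44])]
{'clock': 1.0, 'joint_pos': array([-1.20499635e+00,  2.40594442e-01,  5.01794033e-03,  1.33520077e+00,
       -1.70716926e-05,  1.57077043e+00]), 'joint_vel': array([-4.24358922e-04, -1.99967425e-03,  3.35173362e-04,  9.77918400e-05,
       -4.68990165e-05,  5.54091507e-04]), 'tau': array([-3.50887149e-05, -3.72215366e+01,  2.52697313e+01,  1.17745440e-03,
       -1.60952459e-04, -5.21615434e-06]), 'eef_pos': array([ 0.17884634, -0.46692799,  0.2423161 ]), 'tool_rot': array([ 9.83318018e-01,  1.81894683e-01, -6.66077102e-06,  1.09208076e-05]), 'ft_force': array([ 0.19231794, -0.16492626,  0.00430038]), 'ft_torque': array([ 0.00443413,  0.0009022 , -0.00516444]), 'grasp_force': 0.0, 'grip_width': 0.08542930807737432}
```

View pics/side0.png

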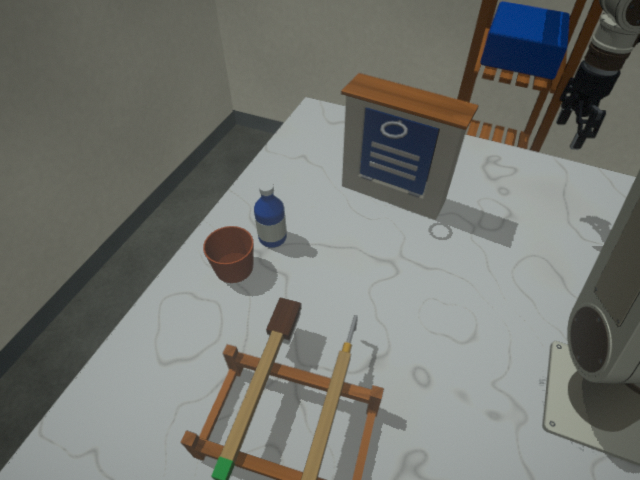

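View pics/top0.png

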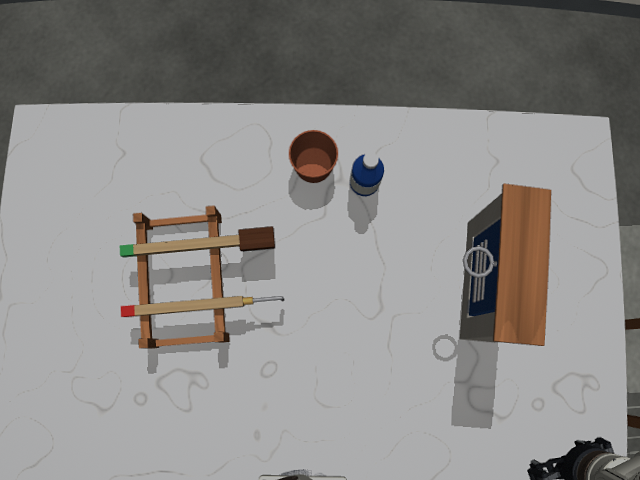

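The side view shows the box with its ring at about (394,130), the pole's red tail out of frame, and the hook at (354,318). In the top view the pole runs from its red tail (122,310) to the hook (282,299), and the brush (green tail) is at row 243. The ring is at (479,262), and the cap corners are at (502,184), (551,188), (545,345) and (495,342).

```bash
cat > h.py <<'E'
import numpy as np, cv2
from scipy.spatial.transform import Rotation as R
from workcell import bot
def cam(n):
    c=bot.get_calibration(n); f=240/np.tan(np.radians(c['vfov'])/2)
    return c,f,R.from_quat(c['rotation'])
def ray(n,uv):
    c,f,r=cam(n); K=np.array([[f,0,c['cx']],[0,f,c['cy']],[0,0,1.]])
    d=(np.array(uv,float)-[c['cx'],c['cy']])/f; p=d.copy()
    for _ in range(30): p=d/(1+c['k1']*(p@p))
    v=r.apply([p[0],-p[1],-1]); return c['origin'],v/np.linalg.norm(v)
def onz(n,uv,z):
    o,v=ray(n,uv); return o+v*(z-o[2])/v[2]
def proj(n,P):
    c,f,r=cam(n); q=r.inv().apply(np.atleast_2d(P)-c['origin']); s=np.c_[q[:,0],-q[:,1]]/-q[:,2:]
    s=s*(1+c['k1']*(s**2).sum(1,keepdims=True)); return s*f+[c['cx'],c['cy']]
def tri(a,b):
    A=0;B=0
    for o,v in (ray('top',a),ray('side',b)):
        M=np.eye(3)-np.outer(v,v); A=A+M; B=B+M@o
    p=np.linalg.solve(A,B); return p,[proj('top',p)[0]-a,proj('side',p)[0]-b]
E
python3 - <<'E'
from h import *
np.set_printoptions(precision=4,suppress=True)
top=bot.camera('top'); side=bot.camera('side')
cv2.imwrite('pics/mix.png',np.vstack([np.hstack([cv2.resize(top[200:350,110:300],None,fx=2.1,fy=2,interpolation=2),cv2.resize(top[170:350,450:560],(399,300),interpolation=2)]),np.hstack([cv2.resize(side[70:220,330:480],(399,300),interpolation=2),cv2.resize(side[300:480,260:400],(399,300),interpolation=2)])])[:,:,::-1])
print('cap',[onz('top',p,.29) for p in [(502,184),(551,188),(545,345),(495,342)]])
print('ring',tri((479,262),(394,130)))
print('tail',onz('top',(121,310.5),.092),'front',onz('top',(243,301),.092),'hook',onz('top',(282,299),.085))
print('posts',[onz('top',p,.09) for p in [(140,217),(212,211),(149,343),(222,337)]])
hsv=cv2.cvtColor(top,cv2.COLOR_RGB2HSV)
for t in ['pole','brush']:
    m=bot.outline_of('top',t)[0]['region']
    h=hsv[m]; 
    for nm,a in (('wood',(hsv[:,:,0]>10)&(hsv[:,:,0]<28)&(hsv[:,:,1]>60)),('red',((hsv[:,:,0]<6)|(hsv[:,:,0]>174))&(hsv[:,:,1]>120)),('grey',hsv[:,:,1]<60)):
        y,x=np.nonzero(m&a)
        if len(x)>5:
            pts=np.c_[x,y].astype(np.float32); print(t,nm,len(x),cv2.minAreaRect(pts))
E
```

```text
cap [array([ 0.676 , -0.3624,  0.29  ]), array([ 0.6715, -0.4575,  0.29  ]), array([ 0.3821, -0.4323,  0.29  ]), array([ 0.3877, -0.3397,  0.29  ])]
ring (array([ 0.5367, -0.326 ,  0.2461]), [array([-0.012 , -0.1034]), array([0.0859, 0.0231])])
tail [0.4421 0.3876 0.092 ] front [0.4689 0.1288 0.092 ] hook [0.4754 0.0481 0.085 ]
posts [array([0.6446, 0.3609, 0.09  ]), array([0.6603, 0.2038, 0.09  ]), array([0.3763, 0.3237, 0.09  ]), array([0.3934, 0.1701, 0.09  ])]
pole wood 1192 ((193.40467834472656, 305.38043212890625), (11.299577713012695, 118.02017211914062), 85.13549041748047)
pole red 141 ((127.0693130493164, 310.6930847167969), (10.7464017868042, 12.935483932495117), 84.2894058227539)
pole grey 157 ((201.58407592773438, 304.5552673339844), (11.75040054321289, 163.35877990722656), 85.44623565673828)
brush wood 1451 ((203.49502563476562, 243.9505157470703), (20.696773529052734, 140.69825744628906), 84.2894058227539)
brush grey 215 ((196.27227783203125, 244.7227783203125), (23.18436622619629, 155.62384033203125), 84.2894058227539)
```

View pics/mix.png

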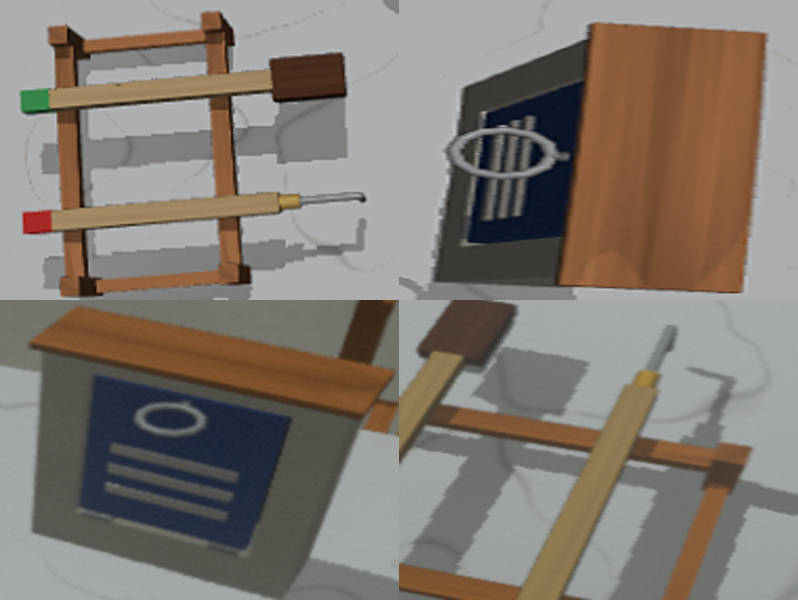

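The crops agree with the pole centre at about (0.456,0.258), yaw −84°. The ring is at about (0.536,−0.325,0.249) with the hatch nearly closed, and the box faces +y with its x axis at about −94.5°.

```bash
cat >> h.py <<'E'
def cmd(p0,q0,p1,yaw,tilt=0):
    """units from commanded pose p0,q0 (tool frame) to TCP p1, tool down, tool x at yaw (deg); tilt about tool y (deg)"""
    r0=R.from_quat(q0); r1=R.from_euler('z',yaw,degrees=True)*R.from_euler('x',180,degrees=True)*R.from_euler('y',tilt,degrees=True)
    d=r0.inv().apply(np.array(p1)-p0)/.05; w=np.degrees((r0.inv()*r1).as_rotvec())/5
    print('d',d.round(3),'w',w.round(3))
def here(p1,yaw,tilt=0):
    o=bot.get_obs(); cmd(o['eef_pos'],o['tool_rot'],p1,yaw,tilt)
E
python3 - <<'E'
from h import *
here([.4555,.258,.17],95.9)
E
```

```text
d [ 10.352 -11.56    1.446] w [ 1.0000e-03 -0.0000e+00 -1.4989e+01]
```

Call:
{"method": "drive_tool", "body": {"rows": [{"dx":10.35,"dy":-11.56,"dz":1.45,"wz":-15,"hand":60},{"dx":10.35,"dy":-11.56,"dz":1.45,"wz":-15,"hand":60},{"dx":10.35,"dy":-11.56,"dz":1.45,"wz":-15,"hand":60},{"dx":10.35,"dy":-11.56,"dz":1.45,"wz":-15,"hand":60},{"dx":10.35,"dy":-11.56,"dz":1.45,"wz":-15,"hand":60},{"dx":10.35,"dy":-11.56,"dz":1.45,"wz":-15,"hand":60},{"dx":10.35,"dy":-11.56,"dz":1.45,"wz":-15,"hand":60},{"dx":10.35,"dy":-11.56,"dz":1.45,"wz":-15,"hand":60},{"dx":10.35,"dy":-11.56,"dz":1.45,"wz":-15,"hand":60},{"dx":10.35,"dy":-11.56,"dz":1.45,"wz":-15,"hand":60},{"dx":10.35,"dy":-11.56,"dz":1.45,"wz":-15,"hand":60},{"dx":10.35,"dy":-11.56,"dz":1.45,"wz":-15,"hand":60},{"dx":10.35,"dy":-11.56,"dz":1.45,"wz":-15,"hand":60},{"dx":10.35,"dy":-11.56,"dz":1.45,"wz":-15,"hand":60},{"dx":10.35,"dy":-11.56,"dz":1.45,"wz":-15,"hand":60},{"dx":10.35,"dy":-11.56,"dz":1.45,"wz":-15,"hand":60},{"dx":10.35,"dy":-11.56,"dz":1.45,"wz":-15,"hand":60},{"dx":10.35,"dy":-11.56,"dz":1.45,"wz":-15,"hand":60},{"dx":10.35,"dy":-11.56,"dz":1.45,"wz":-15,"hand":60},{"dx":10.35,"dy":-11.56,"dz":1.45,"wz":-15,"hand":60}]}}

```text
invalid input at $.rows[0]: expected keys dx, dy, dz, wx, wy, wz, hand
```

Run:
```python
from h import *
im=bot.camera('side'); t=bot.camera('top'); cv2.imwrite('pics/p1.png',np.hstack([im[250:480,200:440],t[180:410,100:340]])[:,:,::-1])
print(bot.get_obs()['clock'],bot.get_obs()['joint_pos'],bot.get_obs()['ft_force'])
here([.4555,.258,.073],95.9)
```

```text
1.3 [-1.20495759e+00  2.40605264e-01  4.95196322e-03  1.33520060e+00
  8.32042337e-06  1.57083384e+00] [-0.15290865  0.60914543  0.41756393]
d [ 10.353 -11.559   3.386] w [-1.0000e-03 -1.0000e-03 -1.4988e+01]
```

View pics/p1.png

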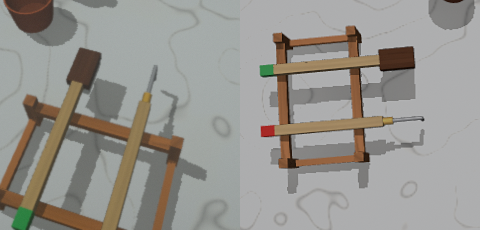

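The call was refused because every row needs all the keys. The picture shows the scene unchanged, with the pole at the lower place on the rack.

Call:
{"method": "drive_tool", "body": {"rows": [{"dx":10.35,"dy":-11.56,"dz":1.45,"wx":0,"wy":0,"wz":-15,"hand":60},{"dx":10.35,"dy":-11.56,"dz":1.45,"wx":0,"wy":0,"wz":-15,"hand":60},{"dx":10.35,"dy":-11.56,"dz":1.45,"wx":0,"wy":0,"wz":-15,"hand":60},{"dx":10.35,"dy":-11.56,"dz":1.45,"wx":0,"wy":0,"wz":-15,"hand":60},{"dx":10.35,"dy":-11.56,"dz":1.45,"wx":0,"wy":0,"wz":-15,"hand":60},{"dx":10.35,"dy":-11.56,"dz":1.45,"wx":0,"wy":0,"wz":-15,"hand":60},{"dx":10.35,"dy":-11.56,"dz":1.45,"wx":0,"wy":0,"wz":-15,"hand":60},{"dx":10.35,"dy":-11.56,"dz":1.45,"wx":0,"wy":0,"wz":-15,"hand":60},{"dx":10.35,"dy":-11.56,"dz":1.45,"wx":0,"wy":0,"wz":-15,"hand":60},{"dx":10.35,"dy":-11.56,"dz":1.45,"wx":0,"wy":0,"wz":-15,"hand":60},{"dx":10.35,"dy":-11.56,"dz":1.45,"wx":0,"wy":0,"wz":-15,"hand":60},{"dx":10.35,"dy":-11.56,"dz":1.45,"wx":0,"wy":0,"wz":-15,"hand":60},{"dx":10.35,"dy":-11.56,"dz":1.45,"wx":0,"wy":0,"wz":-15,"hand":60},{"dx":10.35,"dy":-11.56,"dz":1.45,"wx":0,"wy":0,"wz":-15,"hand":60},{"dx":10.35,"dy":-11.56,"dz":1.45,"wx":0,"wy":0,"wz":-15,"hand":60},{"dx":10.35,"dy":-11.56,"dz":1.45,"wx":0,"wy":0,"wz":-15,"hand":60},{"dx":10.35,"dy":-11.56,"dz":1.45,"wx":0,"wy":0,"wz":-15,"hand":60},{"dx":10.35,"dy":-11.56,"dz":1.45,"wx":0,"wy":0,"wz":-15,"hand":60},{"dx":10.35,"dy":-11.56,"dz":1.45,"wx":0,"wy":0,"wz":-15,"hand":60},{"dx":10.35,"dy":-11.56,"dz":1.45,"wx":0,"wy":0,"wz":-15,"hand":60}]}}

```text
clock: 3.3
eef_pos: [0.4552, 0.2567, 0.1702]
tool_rot: [0.67, 0.742, -0.0, 0.0]
ft_force: [1.1, -1.2, 0.3]
grip_width: 0.0601
grasp_force: 0.0
```

Run:
```python
from h import *
print(bot.get_obs()['clock'],bot.get_obs()['joint_pos'],bot.get_obs()['ft_force'])
here([.4555,.258,.073],95.9)
```

```text
3.3 [ 5.13634174e-01  3.26957483e-01 -6.96061169e-02  1.17421553e+00
 -2.05714180e-04  1.98202750e+00] [ 1.13958764 -1.17675994  0.27075062]
d [0.025 0.009 1.943] w [ 0.001  0.002 -0.007]
```

Call:
{"method": "drive_tool", "body": {"rows": [{"dx":0,"dy":0,"dz":0.7,"wx":0,"wy":0,"wz":0,"hand":60},{"dx":0,"dy":0,"dz":1.4,"wx":0,"wy":0,"wz":0,"hand":60},{"dx":0,"dy":0,"dz":1.94,"wx":0,"wy":0,"wz":0,"hand":60},{"dx":0,"dy":0,"dz":1.94,"wx":0,"wy":0,"wz":0,"hand":60},{"dx":0,"dy":0,"dz":1.94,"wx":0,"wy":0,"wz":0,"hand":15},{"dx":0,"dy":0,"dz":1.94,"wx":0,"wy":0,"wz":0,"hand":15},{"dx":0,"dy":0,"dz":1.94,"wx":0,"wy":0,"wz":0,"hand":15},{"dx":0,"dy":0,"dz":1.94,"wx":0,"wy":0,"wz":0,"hand":15},{"dx":0,"dy":0,"dz":1.94,"wx":0,"wy":0,"wz":0,"hand":15},{"dx":0,"dy":0,"dz":1.94,"wx":0,"wy":0,"wz":0,"hand":15}]}}

```text
clock: 4.3
eef_pos: [0.4568, 0.2586, 0.0751]
tool_rot: [0.669, 0.743, 0.002, 0.001]
ft_force: [-1.7, -0.8, 6.6]
grip_width: 0.0211
grasp_force: 59.9
```

Call:
{"method": "drive_tool", "body": {"rows": [{"dx":0,"dy":0,"dz":-0.5,"wx":0,"wy":0,"wz":0,"hand":15},{"dx":0,"dy":0,"dz":-1.2,"wx":0,"wy":0,"wz":0,"hand":15},{"dx":0,"dy":0,"dz":-2.1,"wx":0,"wy":0,"wz":0,"hand":15},{"dx":0,"dy":0,"dz":-3,"wx":0,"wy":0,"wz":0,"hand":15},{"dx":0,"dy":0,"dz":-3.9,"wx":0,"wy":0,"wz":0,"hand":15},{"dx":0,"dy":0,"dz":-4.7,"wx":0,"wy":0,"wz":0,"hand":15},{"dx":0,"dy":0,"dz":-5.2,"wx":0,"wy":0,"wz":0,"hand":15},{"dx":0,"dy":0,"dz":-5.2,"wx":0,"wy":0,"wz":0,"hand":15}]}}

```text
clock: 5.1
eef_pos: [0.4568, 0.2588, 0.3377]
tool_rot: [0.669, 0.743, 0.005, 0.001]
ft_force: [-0.5, -0.5, -2.2]
grip_width: 0.0212
grasp_force: 59.3
```

Run:
```python
from h import *
o=bot.get_obs();print(o['clock'],o['eef_pos'],o['ft_force'],o['ft_torque'])
here([.5545,-.0826,.334],85.5)
```

```text
5.1 [0.4568085  0.2588497  0.33769334] [-0.46375623 -0.48621298 -2.20798988] [ 0.04732951 -0.03177247 -0.01711211]
d [-6.995  1.233  0.058] w [ 0.095 -0.053  2.093]
```

Call:
{"method": "drive_tool", "body": {"rows": [{"dx":-0.4,"dy":0.07,"dz":0,"wx":0,"wy":0,"wz":0.1,"hand":15},{"dx":-1.1,"dy":0.2,"dz":0,"wx":0,"wy":0,"wz":0.3,"hand":15},{"dx":-1.9,"dy":0.34,"dz":0,"wx":0,"wy":0,"wz":0.55,"hand":15},{"dx":-2.7,"dy":0.48,"dz":0,"wx":0,"wy":0,"wz":0.8,"hand":15},{"dx":-3.5,"dy":0.62,"dz":0,"wx":0,"wy":0,"wz":1.05,"hand":15},{"dx":-4.3,"dy":0.76,"dz":0,"wx":0,"wy":0,"wz":1.3,"hand":15},{"dx":-5.1,"dy":0.9,"dz":0,"wx":0,"wy":0,"wz":1.55,"hand":15},{"dx":-5.9,"dy":1.04,"dz":0,"wx":0,"wy":0,"wz":1.8,"hand":15},{"dx":-6.6,"dy":1.16,"dz":0,"wx":0,"wy":0,"wz":2,"hand":15},{"dx":-7,"dy":1.23,"dz":0,"wx":0,"wy":0,"wz":2.09,"hand":15},{"dx":-7,"dy":1.23,"dz":0,"wx":0,"wy":0,"wz":2.09,"hand":15},{"dx":-7,"dy":1.23,"dz":0,"wx":0,"wy":0,"wz":2.09,"hand":15}]}}

```text
clock: 6.3
eef_pos: [0.5522, -0.0839, 0.3311]
tool_rot: [0.735, 0.678, -0.001, -0.001]
ft_force: [-0.6, -0.7, -1.7]
grip_width: 0.0213
grasp_force: 59.1
```

Run:
```python
from h import *
im=bot.camera('side'); t=bot.camera('top')
a=cv2.resize(im[60:200,300:440],(400,400),interpolation=2);b=cv2.resize(t[200:320,400:520],(400,400),interpolation=2)
cv2.imwrite('pics/p2.png',np.hstack([a,b])[:,:,::-1])
o=bot.get_obs();print(o['clock'],o['eef_pos'],o['tool_rot'])
y=R.from_quat(o['tool_rot']).apply([-1,0,0]);pr=o['eef_pos']+.21*y;pr[2]+=.006; print('axis pt',pr,proj('side',[pr,pr-[0,0,.05],[.536,-.325,.249]]),proj('top',[pr,pr-[0,0,.05],[.536,-.325,.249]]))
```

```text
6.4 [ 0.5523469  -0.08288625  0.3320285 ] [ 7.33929029e-01  6.79225613e-01 -3.83970849e-04 -7.74137066e-04]
axis pt [ 0.53611288 -0.2922578   0.33792602] [[395.22172389 100.37269232]
 [392.19364716 121.88642853]
 [394.4222035  129.24070833]] [[474.21517349 254.01855836]
 [466.92191096 258.48701804]
 [478.87546145 262.03097417]]
```

View pics/p2.png

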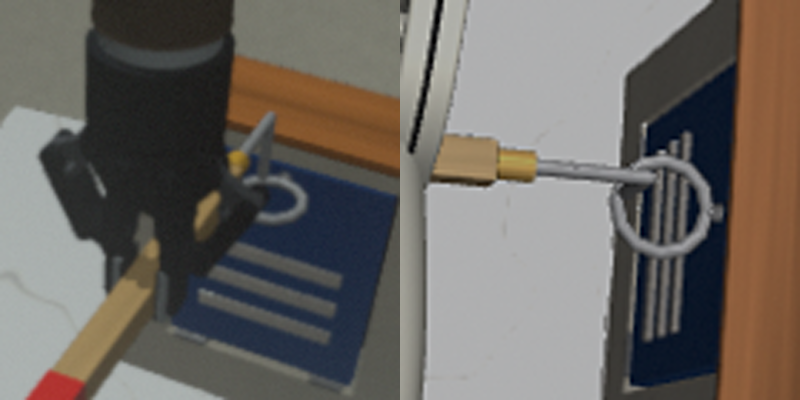

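The bend of the prong is at top (476,253) and the ring centre at (478,262), both as predicted. In the side view the prong top is at (394,100). I move forward 28 mm, then down.

Call:
{"method": "drive_tool", "body": {"rows": [{"dx":-0.25,"dy":0,"dz":0,"wx":0,"wy":0,"wz":0,"hand":15},{"dx":-0.55,"dy":0,"dz":0,"wx":0,"wy":0,"wz":0,"hand":15},{"dx":-0.55,"dy":0,"dz":0,"wx":0,"wy":0,"wz":0,"hand":15},{"dx":-0.55,"dy":0,"dz":0.2,"wx":0,"wy":0,"wz":0,"hand":15},{"dx":-0.55,"dy":0,"dz":0.4,"wx":0,"wy":0,"wz":0,"hand":15},{"dx":-0.55,"dy":0,"dz":0.6,"wx":0,"wy":0,"wz":0,"hand":15},{"dx":-0.55,"dy":0,"dz":0.7,"wx":0,"wy":0,"wz":0,"hand":15},{"dx":-0.55,"dy":0,"dz":0.7,"wx":0,"wy":0,"wz":0,"hand":15}]}}

```text
clock: 7.2
eef_pos: [0.55, -0.1108, 0.2963]
tool_rot: [0.734, 0.679, -0.001, -0.001]
ft_force: [0.6, -0.4, -2.1]
grip_width: 0.0213
grasp_force: 59.1
```

Run:
```python
from h import *
im=bot.camera('side'); t=bot.camera('top')
a=cv2.resize(im[60:200,300:440],(400,400),interpolation=2);b=cv2.resize(t[200:320,400:520],(400,400),interpolation=2)
cv2.imwrite('pics/p3.png',np.hstack([a,b])[:,:,::-1])
o=bot.get_obs();print(o['clock'],o['eef_pos'],o['ft_force'])
y=R.from_quat(o['tool_rot']).apply([-1,0,0]);pr=o['eef_pos']+.21*y;pr[2]+=.006; print('axis pt',pr)
```

```text
7.3 [ 0.55071077 -0.11102791  0.29772234] [-0.37009684  0.95623357 -1.97121971]
axis pt [ 0.53432542 -0.3203877   0.3037072 ]
```

View pics/p3.png

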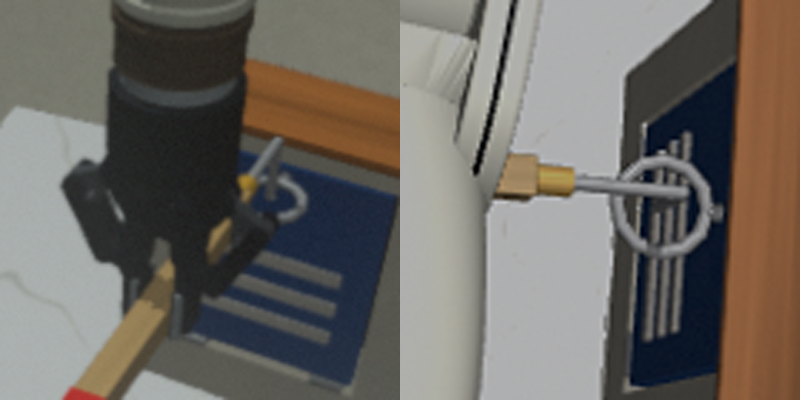

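The prong stands inside the ring in both views (top bend at crop (684,192), ring centre (660,207)) with no contact force, so I lower it further.

Call:
{"method": "drive_tool", "body": {"rows": [{"dx":0.02,"dy":0.03,"dz":0.2,"wx":0,"wy":0,"wz":0,"hand":15},{"dx":0.02,"dy":0.03,"dz":0.4,"wx":0,"wy":0,"wz":0,"hand":15},{"dx":0.02,"dy":0.03,"dz":0.6,"wx":0,"wy":0,"wz":0,"hand":15},{"dx":0.02,"dy":0.03,"dz":0.62,"wx":0,"wy":0,"wz":0,"hand":15},{"dx":0.02,"dy":0.03,"dz":0.62,"wx":0,"wy":0,"wz":0,"hand":15}]}}

```text
clock: 7.8
eef_pos: [0.5519, -0.1103, 0.2661]
tool_rot: [0.734, 0.679, -0.0, -0.001]
ft_force: [-0.1, -0.2, -1.1]
grip_width: 0.0208
grasp_force: 59.1
```

Run:
```python
from h import *
o=bot.get_obs();print(o['clock'],o['eef_pos'],o['ft_force'])
# arc: world y=outward approx; prong against front wire, tip 16mm below front wire
pr0=-.3204; f0=(41.5,190)
out=[]
for th in np.linspace(0,.95,14):
    c,s=np.cos(th),np.sin(th)
    f=(67.5,190); fo=f[0]*c+f[1]*s; fz=-f[0]*s+f[1]*c
    po=fo-8  # prong centre from hinge
    axz=60+fz+(25 if th<.3 else 25)
    out.append((round(th,2),round(po,1),round(axz,1)))
print(out)
```

```text
7.8 [ 0.55187684 -0.11025193  0.26607078] [-0.12981698 -0.16051627 -1.14305781]
[(np.float64(0.0), np.float64(59.5), np.float64(275.0)), (np.float64(0.07), np.float64(73.2), np.float64(269.6)), (np.float64(0.15), np.float64(86.5), np.float64(263.1)), (np.float64(0.22), np.float64(99.2), np.float64(255.8)), (np.float64(0.29), np.float64(111.4), np.float64(247.5)), (np.float64(0.37), np.float64(122.9), np.float64(238.3)), (np.float64(0.44), np.float64(133.8), np.float64(228.4)), (np.float64(0.51), np.float64(143.9), np.float64(217.6)), (np.float64(0.58), np.float64(153.1), np.float64(206.2)), (np.float64(0.66), np.float64(161.6), np.float64(194.1)), (np.float64(0.73), np.float64(169.1), np.float64(181.4)), (np.float64(0.8), np.float64(175.6), np.float64(168.2)), (np.float64(0.88), np.float64(181.2), np.float64(154.6)), (np.float64(0.95), np.float64(185.8), np.float64(140.6))]
```

Call:
{"method": "drive_tool", "body": {"rows": [{"dx":0.15,"dy":0,"dz":0,"wx":0,"wy":0,"wz":0,"hand":15},{"dx":0.3,"dy":0,"dz":0,"wx":0,"wy":0,"wz":0,"hand":15},{"dx":0.42,"dy":0,"dz":0.02,"wx":0,"wy":0,"wz":0,"hand":15},{"dx":0.54,"dy":0,"dz":0.05,"wx":0,"wy":0,"wz":0,"hand":15},{"dx":0.68,"dy":0,"dz":0.11,"wx":0,"wy":0,"wz":0,"hand":15},{"dx":0.81,"dy":0,"dz":0.18,"wx":0,"wy":0,"wz":0,"hand":15},{"dx":0.94,"dy":0,"dz":0.25,"wx":0,"wy":0,"wz":0,"hand":15},{"dx":1.06,"dy":0,"dz":0.32,"wx":0,"wy":0,"wz":0,"hand":15},{"dx":1.19,"dy":0,"dz":0.4,"wx":0,"wy":0,"wz":0,"hand":15},{"dx":1.31,"dy":0,"dz":0.49,"wx":0,"wy":0,"wz":0,"hand":15},{"dx":1.43,"dy":0,"dz":0.58,"wx":0,"wy":0,"wz":0,"hand":15},{"dx":1.54,"dy":0,"dz":0.67,"wx":0,"wy":0,"wz":0,"hand":15},{"dx":1.65,"dy":0,"dz":0.77,"wx":0,"wy":0,"wz":0,"hand":15},{"dx":1.76,"dy":0,"dz":0.87,"wx":0,"wy":0,"wz":0,"hand":15}]}}

```text
clock: 9.2
eef_pos: [0.5594, -0.0222, 0.223]
tool_rot: [0.734, 0.679, 0.0, 0.0]
ft_force: [1.9, -2.8, -2.7]
grip_width: 0.021
grasp_force: 59.1
```

Run:
```python
from h import *
im=bot.camera('side'); t=bot.camera('top')
a=cv2.resize(im[80:220,300:440],(400,400),interpolation=2);b=cv2.resize(t[200:320,400:520],(400,400),interpolation=2)
cv2.imwrite('pics/p4.png',np.hstack([a,b])[:,:,::-1])
o=bot.get_obs();print(o['clock'],o['eef_pos'],o['ft_force'])
```

```text
9.3 [ 0.55874431 -0.0214294   0.22239218] [ 0.58798373  0.00193819 -1.11935748]
```

View pics/p4.png

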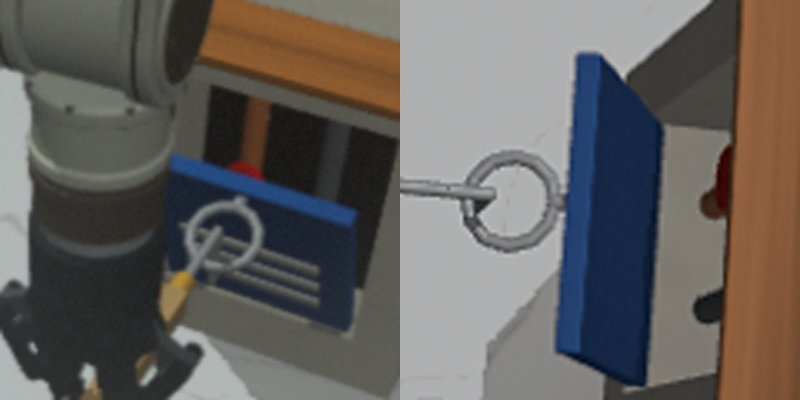

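The hatch is opening with the prong held by the front of the ring (top crop (490,195)), so I continue along the arc.

Call:
{"method": "drive_tool", "body": {"rows": [{"dx":0.1,"dy":0,"dz":0.11,"wx":0,"wy":0,"wz":0,"hand":15},{"dx":0.2,"dy":0,"dz":0.22,"wx":0,"wy":0,"wz":0,"hand":15},{"dx":0.29,"dy":0,"dz":0.33,"wx":0,"wy":0,"wz":0,"hand":15},{"dx":0.38,"dy":0,"dz":0.45,"wx":0,"wy":0,"wz":0,"hand":15},{"dx":0.47,"dy":0,"dz":0.57,"wx":0,"wy":0,"wz":0,"hand":15},{"dx":0.55,"dy":0,"dz":0.69,"wx":0,"wy":0,"wz":0,"hand":15},{"dx":0.63,"dy":0,"dz":0.82,"wx":0,"wy":0,"wz":0,"hand":15},{"dx":0.7,"dy":0,"dz":0.94,"wx":0,"wy":0,"wz":0,"hand":15},{"dx":0.77,"dy":0,"dz":1.07,"wx":0,"wy":0,"wz":0,"hand":15},{"dx":0.83,"dy":0,"dz":1.21,"wx":0,"wy":0,"wz":0,"hand":15},{"dx":0.89,"dy":0,"dz":1.35,"wx":0,"wy":0,"wz":0,"hand":15},{"dx":0.94,"dy":0,"dz":1.48,"wx":0,"wy":0,"wz":0,"hand":15},{"dx":0.99,"dy":0,"dz":1.6,"wx":0,"wy":0,"wz":0,"hand":15},{"dx":1.04,"dy":0,"dz":1.7,"wx":0,"wy":0,"wz":0,"hand":15}]}}

```text
clock: 10.7
eef_pos: [0.5633, 0.0269, 0.1379]
tool_rot: [0.735, 0.678, -0.002, 0.002]
ft_force: [1.0, -10.8, -0.7]
grip_width: 0.021
grasp_force: 59.4
```

Run:
```python
from h import *
im=bot.camera('side'); t=bot.camera('top')
a=cv2.resize(im[80:220,300:440],(400,400),interpolation=2);b=cv2.resize(t[200:320,400:520],(400,400),interpolation=2)
cv2.imwrite('pics/p5.png',np.hstack([a,b])[:,:,::-1])
o=bot.get_obs();print(o['clock'],o['eef_pos'],o['ft_force'],o['ft_torque'])
# predicted ring centre / hatch top front corners for angles
u=np.array([.0785,.997,0]);v=np.array([-.997,.0785,0]);H=np.array([.5319,-.3656,.06])+.0*u
for th in (.8,.85,.9):
    f=lambda a,b,y:H+u*(a*np.cos(th)+b*np.sin(th))+v*y+np.array([0,0,-a*np.sin(th)+b*np.cos(th)])
    P=[f(.0415,.19,0),f(.0075,.2,.086),f(.0075,.2,-.086)]
    print(th,proj('top',P).round(1).tolist(),proj('side',P).round(1).tolist())
```

```text
10.8 [0.56312507 0.02699211 0.13747132] [ 1.84215777 -7.73382382 -0.77583603] [-1.98315882 -0.08268907  0.24701949]
0.8 [[406.0, 263.0], [413.7, 305.6], [419.7, 218.3]] [[369.0, 193.0], [411.6, 190.2], [337.0, 165.5]]
0.85 [[403.0, 263.3], [409.7, 305.6], [415.8, 218.8]] [[367.8, 197.3], [409.9, 194.8], [335.6, 169.9]]
0.9 [[400.1, 263.7], [406.0, 305.6], [412.1, 219.4]] [[366.6, 201.4], [408.3, 199.4], [334.3, 174.3]]
```

View pics/p5.png

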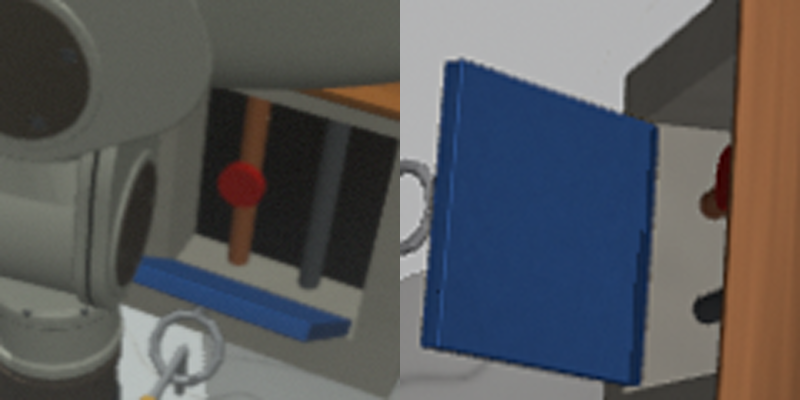

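Ring centre in the side view is at (365,201), matching 0.9 rad, and the force is rising. I push slightly more to confirm the stop.

Call:
{"method": "drive_tool", "body": {"rows": [{"dx":0.06,"dy":0,"dz":0.06,"wx":0,"wy":0,"wz":0,"hand":15},{"dx":0.1,"dy":0,"dz":0.15,"wx":0,"wy":0,"wz":0,"hand":15},{"dx":0.1,"dy":0,"dz":0.25,"wx":0,"wy":0,"wz":0,"hand":15},{"dx":0.1,"dy":0,"dz":0.25,"wx":0,"wy":0,"wz":0,"hand":15}]}}

```text
clock: 11.2
eef_pos: [0.5631, 0.029, 0.1249]
tool_rot: [0.735, 0.678, -0.004, 0.003]
ft_force: [-0.2, -15.4, -0.6]
grip_width: 0.0213
grasp_force: 59.2
```

Run:
```python
from h import *
im=bot.camera('side'); t=bot.camera('top')
a=cv2.resize(im[80:240,300:460],(400,400),interpolation=2);b=cv2.resize(t[200:320,380:500],(400,400),interpolation=2)
cv2.imwrite('pics/p6.png',np.hstack([a,b])[:,:,::-1])
o=bot.get_obs();print(o['clock'],o['eef_pos'],o['ft_force'],o['ft_torque'])
```

```text
11.3 [0.56331262 0.02900111 0.12529896] [ -0.44762481 -15.21354181  -0.52582847] [-3.32826153  0.03287169  0.26445387]
```

View pics/p6.png

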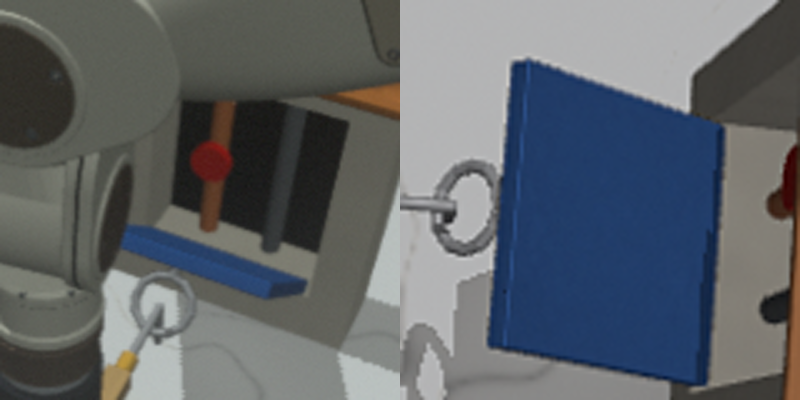

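The hatch edge did not move (top-left corner (414,218) in both pictures) while the force rose to 15 N, so it is at the stop. Next I relax, raise and retreat.

Call:
{"method": "drive_tool", "body": {"rows": [{"dx":-0.1,"dy":0,"dz":-0.15,"wx":0,"wy":0,"wz":0,"hand":15},{"dx":-0.2,"dy":0,"dz":-0.25,"wx":0,"wy":0,"wz":0,"hand":15},{"dx":-0.3,"dy":0,"dz":-0.3,"wx":0,"wy":0,"wz":0,"hand":15},{"dx":-0.32,"dy":0,"dz":-0.3,"wx":0,"wy":0,"wz":0,"hand":15},{"dx":-0.32,"dy":0,"dz":-0.3,"wx":0,"wy":0,"wz":0,"hand":15}]}}

```text
clock: 11.8
eef_pos: [0.5623, 0.0185, 0.1408]
tool_rot: [0.734, 0.679, 0.0, -0.0]
ft_force: [-0.2, 0.6, -2.1]
grip_width: 0.021
grasp_force: 58.9
```

Run:
```python
from h import *
im=bot.camera('side'); t=bot.camera('top')
a=cv2.resize(im[80:240,300:460],(400,400),interpolation=2);b=cv2.resize(t[200:320,380:500],(400,400),interpolation=2)
cv2.imwrite('pics/p7.png',np.hstack([a,b])[:,:,::-1])
o=bot.get_obs();print(o['clock'],o['eef_pos'],o['ft_force'],o['ft_torque'])
```

```text
11.9 [0.56216367 0.01865153 0.14054073] [-0.161299    0.26486548 -2.86853524] [ 0.01820045  0.01614793 -0.01210766]
```

View pics/p7.png

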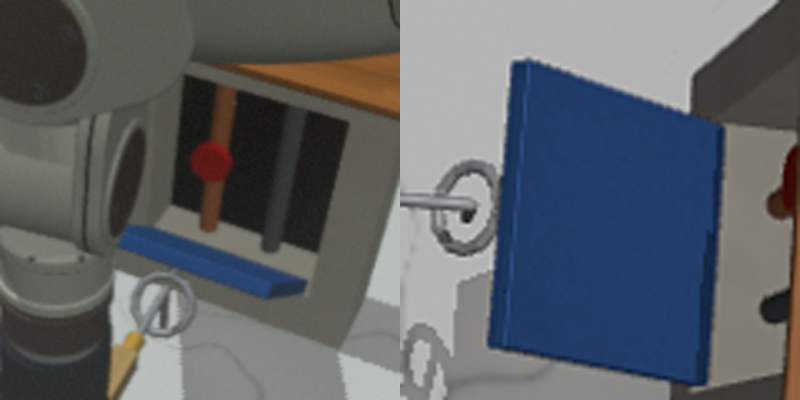

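The prong stands in the middle of the ring, unloaded, and the hatch has not moved. I raise it slowly, then retreat.

Call:
{"method": "drive_tool", "body": {"rows": [{"dx":0,"dy":0,"dz":-0.2,"wx":0,"wy":0,"wz":0,"hand":15},{"dx":0,"dy":0,"dz":-0.5,"wx":0,"wy":0,"wz":0,"hand":15},{"dx":0,"dy":0,"dz":-0.8,"wx":0,"wy":0,"wz":0,"hand":15},{"dx":0,"dy":0,"dz":-1.1,"wx":0,"wy":0,"wz":0,"hand":15},{"dx":0,"dy":0,"dz":-1.5,"wx":0,"wy":0,"wz":0,"hand":15},{"dx":0,"dy":0,"dz":-2,"wx":0,"wy":0,"wz":0,"hand":15},{"dx":0,"dy":0,"dz":-2.5,"wx":0,"wy":0,"wz":0,"hand":15},{"dx":0.3,"dy":0,"dz":-2.5,"wx":0,"wy":0,"wz":0,"hand":15},{"dx":0.9,"dy":0,"dz":-2.5,"wx":0,"wy":0,"wz":0,"hand":15},{"dx":1.2,"dy":0,"dz":-2.5,"wx":0,"wy":0,"wz":0,"hand":15},{"dx":1.2,"dy":0,"dz":-2.5,"wx":0,"wy":0,"wz":0,"hand":15}]}}

```text
clock: 13.0
eef_pos: [0.5666, 0.0807, 0.2646]
tool_rot: [0.733, 0.68, -0.001, -0.001]
ft_force: [-0.8, -1.0, -2.5]
grip_width: 0.0214
grasp_force: 58.9
```

Run:
```python
from h import *
im=bot.camera('side'); t=bot.camera('top')
cv2.imwrite('pics/p8.png',np.hstack([cv2.resize(im[80:400,200:500],(400,427),interpolation=2),cv2.resize(t[150:450,240:520],(400,427),interpolation=2)])[:,:,::-1])
o=bot.get_obs();print(o['clock'],o['eef_pos'],o['ft_force'],o['ft_torque'])
here([.4568,.2586,.20],95.9)
y=R.from_quat(o['tool_rot']).apply([-1,0,0]);z=np.array([0,0,1.])
A=o['eef_pos']+[0,0,.006]; P=[A+.21*y,A+.21*y-.05*z,A+.13*y,A-.13*y]
print(proj('side',P).round(1).tolist(),proj('top',P).round(1).tolist())
```

```text
13.1 [0.56659191 0.07864919 0.26483905] [ 0.38117911 -0.19266846 -1.75550173] [0.00580343 0.01318707 0.03027587]
d [ 3.421 -2.463  1.298] w [-0.02   0.009 -2.06 ]
[[358.8, 173.3], [357.2, 192.9], [340.3, 199.6], [261.1, 312.4]] [[376.4, 250.5], [373.7, 254.9], [332.2, 246.3], [189.9, 232.8]]
```

View pics/p8.png

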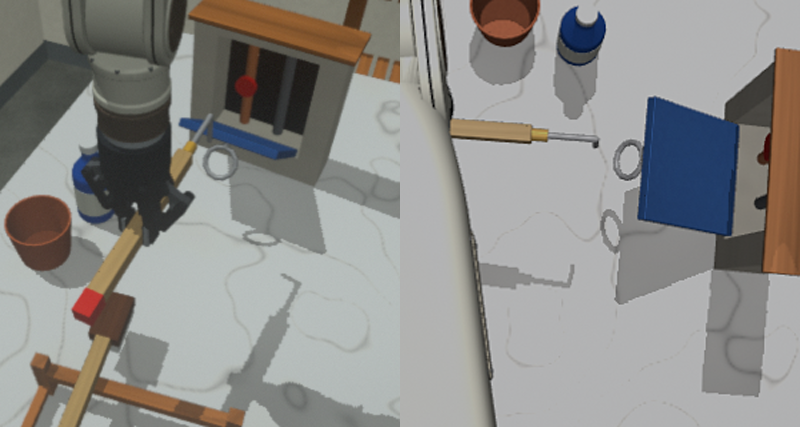

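Hatch is fully down, pole clear of the ring. The prong top at side (357.5,168) sits about 5 px above the prediction, so I check how far the pole tilted in the grip.

Run:
```python
from h import *
np.set_printoptions(precision=4,suppress=True)
o=bot.get_obs()
r=R.from_quat(o['tool_rot'])
p,e=tri((377.0,249.9),(357.5,168.5)); print(p,e, 'in tool',r.inv().apply(p-o['eef_pos']))
for t in('side',):
    d=bot.outline_of(t,'pole')[:1]
    m=d[0]['region']; print(d[0]['score'],m.sum(),d[0]['extent'])
    # fit pitch: template of handle+rod axes with shift along pole
    im=bot.camera('side'); hsv=cv2.cvtColor(im,cv2.COLOR_RGB2HSV)
    red=((hsv[:,:,0]<6)|(hsv[:,:,0]>174))&(hsv[:,:,1]>120)&(np.arange(480)[:,None]>260)&(np.arange(480)[:,None]<340)&(np.arange(640)>235)&(np.arange(640)<290)
    yy,xx=np.nonzero(red); print('red',xx.mean(),yy.mean(),xx.min(),xx.max(),yy.min(),yy.max())
    for pit in (0,2,4,6):
        a=r.apply([-np.cos(np.radians(pit)),0,-np.sin(np.radians(pit))]);n=np.cross(r.apply([0,1,0]),a); n*=np.sign(n[2]); w=r.apply([0,1,0])
        A=o['eef_pos']+[0,0,.006]
        C=np.array([A+s*a+i*.011*w+j*.011*n for s in(-.13,-.105) for i in(-1,1) for j in(-1,1)]); q=proj('side',C)
        hull=np.zeros((480,640),np.uint8); cv2.fillConvexPoly(hull,cv2.convexHull(q.astype(np.float32)).round().astype(int),1); y2,x2=np.nonzero(hull)
        print(pit,'red pred',x2.mean(),y2.mean(),x2.min(),x2.max(),y2.min(),y2.max(),'prong',proj('side',[A+.21*a+.004*n])[0])
```

```text
[ 0.5517 -0.1305  0.2817] [array([-0.1641, -1.0949]), array([1.0261, 0.2825])] in tool [-0.2097  0.0012 -0.0167]
0.74 2053 [307.6, 245.6, 105.4, 160.1]
red 266.90570719602977 306.8287841191067 255 278 294 321
0 red pred 265.50660792951544 305.79074889867843 254 277 292 320 prong [358.9679 171.6489]
2 red pred 265.90582959641256 307.4730941704036 254 278 294 321 prong [359.1582 168.6874]
4 red pred 266.1388888888889 308.2916666666667 254 278 295 322 prong [359.2939 165.7696]
6 red pred 267.0 310.0 255 279 297 323 prong [359.3738 162.8984]
```

Call:
{"method": "drive_tool", "body": {"rows": [{"dx":0.3,"dy":-0.2,"dz":0,"wx":0,"wy":0.1,"wz":-0.2,"hand":15},{"dx":0.8,"dy":-0.6,"dz":0,"wx":0,"wy":0.2,"wz":-0.5,"hand":15},{"dx":1.4,"dy":-1.0,"dz":0.1,"wx":0,"wy":0.35,"wz":-0.8,"hand":15},{"dx":2.0,"dy":-1.4,"dz":0.4,"wx":0,"wy":0.35,"wz":-1.2,"hand":15},{"dx":2.6,"dy":-1.85,"dz":0.7,"wx":0,"wy":0.35,"wz":-1.6,"hand":15},{"dx":3.1,"dy":-2.2,"dz":1.0,"wx":0,"wy":0.35,"wz":-1.9,"hand":15},{"dx":3.42,"dy":-2.46,"dz":1.3,"wx":0,"wy":0.35,"wz":-2.06,"hand":15},{"dx":3.42,"dy":-2.46,"dz":1.3,"wx":0,"wy":0.35,"wz":-2.06,"hand":15},{"dx":3.42,"dy":-2.46,"dz":1.3,"wx":0,"wy":0.35,"wz":-2.06,"hand":15}]}}

```text
clock: 14.1
eef_pos: [0.4573, 0.2582, 0.2008]
tool_rot: [0.67, 0.742, 0.011, -0.01]
ft_force: [0.1, 0.1, -1.4]
grip_width: 0.0211
grasp_force: 59.0
```

Run:
```python
from h import *
o=bot.get_obs();print(o['clock'],o['eef_pos'],o['ft_force'])
here([.4568,.2586,.077],95.9,1.7)
```

```text
14.1 [0.45731408 0.25817167 0.2007882 ] [ 0.11731112  0.14819927 -1.40574747]
d [-0.064 -0.015  2.475] w [ 0.027 -0.002 -0.009]
```

Call:
{"method": "drive_tool", "body": {"rows": [{"dx":-0.02,"dy":0,"dz":0.5,"wx":0,"wy":0,"wz":0,"hand":15},{"dx":-0.04,"dy":0,"dz":1.1,"wx":0,"wy":0,"wz":0,"hand":15},{"dx":-0.05,"dy":0,"dz":1.7,"wx":0,"wy":0,"wz":0,"hand":15},{"dx":-0.06,"dy":0,"dz":2.1,"wx":0,"wy":0,"wz":0,"hand":15},{"dx":-0.06,"dy":0,"dz":2.3,"wx":0,"wy":0,"wz":0,"hand":15},{"dx":-0.06,"dy":0,"dz":2.42,"wx":0,"wy":0,"wz":0,"hand":15},{"dx":-0.06,"dy":0,"dz":2.48,"wx":0,"wy":0,"wz":0,"hand":15},{"dx":-0.06,"dy":0,"dz":2.48,"wx":0,"wy":0,"wz":0,"hand":15}]}}

```text
clock: 14.9
eef_pos: [0.4593, 0.2592, 0.0782]
tool_rot: [0.671, 0.742, 0.012, -0.01]
ft_force: [-0.6, -2.0, 1.3]
grip_width: 0.021
grasp_force: 59.7
```

Call:
{"method": "drive_tool", "body": {"rows": [{"dx":0,"dy":0,"dz":0.03,"wx":0,"wy":0,"wz":0,"hand":15},{"dx":0,"dy":0,"dz":0.04,"wx":0,"wy":0,"wz":0,"hand":15},{"dx":0,"dy":0,"dz":0.04,"wx":0,"wy":0,"wz":0,"hand":28},{"dx":0,"dy":0,"dz":0.04,"wx":0,"wy":0,"wz":0,"hand":40},{"dx":0,"dy":0,"dz":0.04,"wx":0,"wy":0,"wz":0,"hand":55},{"dx":0,"dy":0,"dz":0.04,"wx":0,"wy":0,"wz":0,"hand":55},{"dx":0,"dy":0,"dz":0.04,"wx":0,"wy":0,"wz":0,"hand":55},{"dx":0,"dy":0,"dz":0.04,"wx":0,"wy":0,"wz":0,"hand":55},{"dx":0,"dy":0,"dz":-0.5,"wx":0,"wy":0,"wz":0,"hand":55},{"dx":0,"dy":0,"dz":-1.2,"wx":0,"wy":0,"wz":0,"hand":55},{"dx":0,"dy":0,"dz":-2.0,"wx":0,"wy":0,"wz":0,"hand":55},{"dx":0,"dy":0,"dz":-3.0,"wx":0,"wy":0,"wz":0,"hand":55},{"dx":0,"dy":-2,"dz":-3.5,"wx":0,"wy":0,"wz":0,"hand":55},{"dx":0,"dy":-2.5,"dz":-3.5,"wx":0,"wy":0,"wz":0,"hand":55},{"dx":0,"dy":-2.5,"dz":-3.5,"wx":0,"wy":0,"wz":0,"hand":55},{"dx":0,"dy":-2.5,"dz":-3.5,"wx":0,"wy":0,"wz":0,"hand":55}]}}

```text
clock: 16.5
eef_pos: [0.3311, 0.2405, 0.2525]
tool_rot: [0.669, 0.743, 0.012, -0.01]
ft_force: [1.1, 0.4, 0.3]
grip_width: 0.0551
grasp_force: 0.0
```

Run:
```python
from h import *
im=bot.camera('side'); t=bot.camera('top')
cv2.imwrite('pics/p9.png',np.hstack([cv2.resize(im[70:480,180:480],(365,500),interpolation=2),cv2.resize(t[130:430,100:560],(435,284),interpolation=2).repeat(1,0) if 0 else cv2.copyMakeBorder(cv2.resize(t[130:430,100:560],(435,284),interpolation=2),0,216,0,0,0)])[:,:,::-1])
o=bot.get_obs();print(o['clock'],o['eef_pos'],o['ft_force'])
```

```text
16.6 [0.33392694 0.24130551 0.25188214] [ 0.21910143 -0.4816362  -0.41840738]
```

View pics/p9.png

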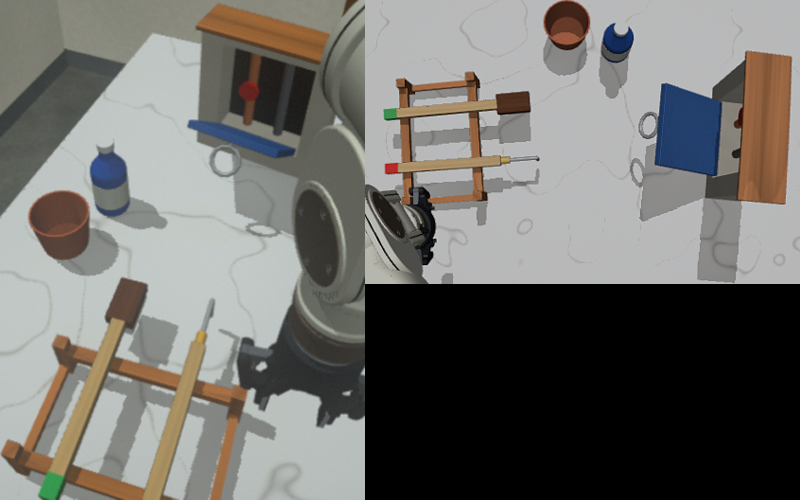

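The pole lies across both rails with its hook hanging (shadow at the same place as before). The hatch is fully down, and the brush, pot and bottle are where they started.

```bash
python3 -c "
from workcell import bot
print(bot.job_done())"
```

```text
the job is handed in; nothing more can be done
None
```

The hatch was pulled down to its stop with the pole, the pole is back across both rails with its hook hanging down, the brush, pot and bottle look unmoved, and the job is handed in at about 17 s; no verdict was returned.

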